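# Line up the counter things by height

### The job

Stand the pepper mill, the spice jar, the kitchen timer and the tea light upright on the four cork coasters, one in the middle of each, in order of height: the tallest on the coaster next to the mug, stepping down to the lowest at the far end of the row. Leave the mug where it stands.

Things in the scene. Friction and masses are not known exactly. Their poses are not given: they have to be found in the camera images.
- mill: Loose, upright at the start; origin at the centre of its underside, z up. Dark turned-wood pepper mill, the tallest of the four things: 58 mm across at its foot, 170 mm high. Solid and convex up to the neck at 122 mm, then a round head (49 mm across from 123 to 159 mm), best gripped here at about 140 mm, and a small finial. About 180 g.
- spice_jar: Loose, upright at the start; origin at the centre of its underside, z up. Spice jar of glass with a paper label and a screw cap (fixed shut), 45 mm across, 109 mm high, second tallest. Grip the round body (45 mm) at about 60 to 80 mm. About 110 g.
- timer: Loose, upright at the start; origin at the centre of its underside, z up. Round kitchen timer, 62 mm across, 53 mm high, third tallest. White round base 60 mm across up to 24 mm (grip it here), low dial above it (58 mm across up to 42 mm) with a raised grip bar 8 mm wide and 44 mm long, lying along its x, from 38 to 53 mm. Nothing turns. About 90 g.
- candle: Loose, upright at the start; origin at the centre of its underside, z up. Tea light candle in a plain metal cup, 38 mm across, 15 mm high, the lowest of the four; grip it across the cup with the fingertips. About 15 g.
- mug: White mug with dark spots, loose, body 82 mm across, 91 mm high, standing on the board beyond one end of the row, about 105 mm from the end coaster. Origin under it, 17 mm from the axis of its round body towards the handle (its -y), which points to the back of the board. A tin (70 mm across, 107 mm high, not part of the job) stands likewise at the other end.
- board: Low dark wooden board, fixed, 110 mm deep (its x), 602 mm long (its y), 12 mm thick; origin at the centre of its underside. Four cork coasters lie in a row along its y axis; mug and tin stand at its ends.
- coaster_1: One of four alike round cork coasters lying in a row on the board, fixed, 80 mm across, 4 mm thick; origin at the centre of its underside, so its top is 4 mm above the origin, 16 mm above the table. Neighbouring centres are about 100 mm apart. The numbers in the names say nothing about the order along the row.
- coaster_2: One of four alike round cork coasters lying in a row on the board, fixed, 80 mm across, 4 mm thick; origin at the centre of its underside, so its top is 4 mm above the origin, 16 mm above the table. Neighbouring centres are about 100 mm apart. The numbers in the names say nothing about the order along the row.
- coaster_3: One of four alike round cork coasters lying in a row on the board, fixed, 80 mm across, 4 mm thick; origin at the centre of its underside, so its top is 4 mm above the origin, 16 mm above the table. Neighbouring centres are about 100 mm apart. The numbers in the names say nothing about the order along the row.
- coaster_4: One of four alike round cork coasters lying in a row on the board, fixed, 80 mm across, 4 mm thick; origin at the centre of its underside, so its top is 4 mm above the origin, 16 mm above the table. Neighbouring centres are about 100 mm apart. The numbers in the names say nothing about the order along the row.
Not all that is in view belongs to the job. Leave any pink or yellow look-alike of the timer alone.

How it is judged:
At the end, for the whole second after the job is handed in: Pepper mill, spice jar, timer and tea light stand in this order on the first, second, third and fourth coaster counted from the mug, each released, at rest, upright (within 0.1 rad), resting on its coaster and within 15 mm of the coaster's centre ((horizontal distance between mill and coaster_1 below 0.015 m or horizontal distance between mill and coaster_2 below 0.015 m or horizontal distance between mill and coaster_3 below 0.015 m or horizontal distance between mill and coaster_4 below 0.015 m) and horizontal distance between mill and mug between 0.06 and 0.15 m and height (world z) of mill between 0.012 and 0.02 m and angle between each of mill, spice_jar, timer, candle's own z axis and vertical below 0.1 rad and linear speed of each of mill, spice_jar, timer, candle below 0.02 m/s and angular speed of each of mill, spice_jar, timer, candle below 0.2 rad/s and (horizontal distance between spice_jar and coaster_1 below 0.015 m or horizontal distance between spice_jar and coaster_2 below 0.015 m or horizontal distance between spice_jar and coaster_3 below 0.015 m or horizontal distance between spice_jar and coaster_4 below 0.015 m) and horizontal distance between spice_jar and mug between 0.16 and 0.25 m and height (world z) of spice_jar between 0.012 and 0.02 m and (horizontal distance between timer and coaster_1 below 0.015 m or horizontal distance between timer and coaster_2 below 0.015 m or horizontal distance between timer and coaster_3 below 0.015 m or horizontal distance between timer and coaster_4 below 0.015 m) and horizontal distance between timer and mug between 0.26 and 0.35 m and height (world z) of timer between 0.012 and 0.02 m and (horizontal distance between candle and coaster_1 below 0.015 m or horizontal distance between candle and coaster_2 below 0.015 m or horizontal distance between candle and coaster_3 below 0.015 m or horizontal distance between candle and coaster_4 below 0.015 m) and horizontal distance between candle and mug between 0.36 and 0.45 m and height (world z) of candle between 0.012 and 0.02 m); the robot touches nothing.
It fails at once if the mug is shoved from its place by more than 30 mm or tipped over (distance of mug from where it was at the start of the episode above 0.03 m or angle between mug's own z axis and vertical above 0.5 rad).
It also fails if it takes over 104 s, if anything falls off the work surface, if the arm or the gripper's body presses on something with over 40 N, if the wrist force passes 120 N, or if a joint passes its speed limit or range.

### The arm

A 6-joint arm with a two-finger parallel gripper is mounted at the origin on a cart in front of the work surface, level with it; the furniture and walls round the work are solid. World frame = base frame: x ahead of the robot, y to its left, z up, the work surface at z = 0. Lengths are in m, angles in rad, forces in N, time in s.
With the tool pointing down it reaches from about 0.4 to 0.825 m from the base axis. Payload 7 kg.
Tool frame: the origin (TCP) lies on the centre line of the jaws, within the pads' length; the fingertips stand 19 mm ahead of it and the grasp point (between the pads) is the TCP; z points along the fingers, y is the direction in which the jaws open and shut (so a half turn about z gives the same grasp; the last joint's range is limited). The gripper opens to 88 mm and grips with 3 to 60 N. Pads are 19 mm wide; open, the fingers measure 130 mm over their backs; the gripper's body (78 mm by 193 mm) begins 47 mm behind the grasp point.
Start: joints at [1.61, 0.359, 0.012, 0, -1.224, -0.288], TCP at [0.166, 0.654, 0.246] pointing down, gripper open.
Joint ranges: [-3.07, 3.07], [-1.43, 2.12], [-1.02, 1.25], [-3.03, 1.67], [-3.05, -0], [-3.03, 3.03]. Speed limits (rad/s): [2.39, 2.39, 3.01, 3.14, 3.14, 3.14].

### API

Orientations are given as a unit quaternion [w, x, y, z].
In Python, from cell import r gives the robot as it stands.
- The arm moves only by the shell command python3 -m pendant 'ROWS' [FORCE]. ROWS is JSON, a list of rows, each a list of 3 entries, a list of its own where there are three numbers: the shift along the world's x, y, z in mm, then the turn about the world's z in degrees, then the closure, from 0 (fully open) to 1 (shut). A call has 1 to 5 rows; each row is the pose to reach, as a shift and turn from the pose commanded when the call began; what a row does not reach only later rows make up. A row lasts 1/10 s, in which the tool goes at most 50 mm and 8.59 degrees, less where a joint would pass 70% of its speed; a pose out of reach is approached as far as the arm can. A call with a gripper value outside its range is refused whole. The fingers move at their own pace and stop on an object; FORCE is the grip in N (left out, the last holds). Time passes only in rows, so rows that repeat a pose let the fingers close. It gives the time, the measured TCP pose, the force and the opening at its end, in the units of the state.
- r.read_state(): the state, without advancing time (a new reading comes with each control period).
- r.snapshot(name): name is "side" or "top"; returns a dict with "img" (400x640x3 uint8, red, green, blue), "z_map" (400x640 float32, m along the optical axis (not along the pixel's ray), 0 where there is no reading), "intrinsics" (3x3 intrinsics, pixels), "rvec" (rotation vector, rad) and "tvec" (3), from world to camera coordinates, as OpenCV has them. Camera axes: x right, y down, z forward; pixel columns grow to the right and rows downward; lengths in m; the calibration is good to about 2 mm. A picture is of the moment at which its call begins.
- r.job_done(): hands the job in, once; it reports no verdict.
The state is a dict: "time_s": time; "qpos": joint angles; "qd": joint speeds; "tau": joint torques, N m; "ee_pos": TCP position; "tcp_rot": TCP orientation; "ft_force": force on the tool from outside, world axes, zero at the start; "wrist_torque": the same for the moment, N m; "gripper_width": finger opening in m.
Only numpy, scipy, OpenCV 4.12 (cv2) and the standard library are available. Lean on these libraries where they do the work, as an engineer would, in place of code of your own. Each camera call takes 0.05 s, during which the arm holds its last target. There are 200 camera calls.

## Working session

There is one attempt and no reset: what is moved stays moved. The work goes in short steps, Python scripts to look and compute and a shell command to move; the robot and the scene stay as the last step left them, time stands still between calls to the robot, and variables do not carry over. Pictures are saved under pics/ and viewed, about 12 in all and at most 16, crops included, and the job is handed in when it is done.

```bash
mkdir -p pics; ls; python3 - <<'E'
from cell import r
import cv2,numpy as np
for n in("top","side"):
    s=r.snapshot(n); cv2.imwrite(f"pics/{n}0.png",s["img"][:,:,::-1]); np.savez(f"{n}0.npz",**s)
    R=cv2.Rodrigues(s["rvec"])[0]; print(n,s["intrinsics"].round(1).tolist(),(-R.T@s["tvec"]).round(3),R.round(2).tolist())
print(r.read_state())
E
```

```text
pics
top [[423.6, 0.0, 320.3], [0.0, 423.6, 202.3], [0.0, 0.0, 1.0]] [0.328 0.012 1.05 ] [[-0.01, -1.0, -0.0], [-0.98, 0.01, -0.2], [0.2, -0.0, -0.98]]
side [[458.0, 0.0, 321.2], [0.0, 458.0, 190.4], [0.0, 0.0, 1.0]] [ 0.126 -0.911  0.565] [[0.92, -0.39, -0.01], [-0.19, -0.43, -0.88], [0.34, 0.81, -0.47]]
{'time_s': 0.1, 'qpos': array([ 1.61007713e+00,  3.59305474e-01,  1.11480005e-02, -3.30430608e-04,
       -1.22410482e+00, -2.88075517e-01]), 'qd': array([ 0.00014223, -0.00148036,  0.00276249,  0.00169924, -0.00058929,
        0.00019687]), 'tau': array([-7.21277502e-04, -5.84165990e+01,  2.93749666e+01,  7.01529086e+00,
        1.01808840e-02, -4.46981801e-05]), 'ee_pos': array([0.16614125, 0.6538033 , 0.24471767]), 'tcp_rot': array([ 7.48499325e-04,  9.92265362e-01, -1.24132551e-01, -3.38295917e-05]), 'ft_force': array([-0.20870705, -0.06263599, -0.11063832]), 'wrist_torque': array([-0.01652618,  0.02741905, -0.02045577]), 'gripper_width': 0.08767909503802122}
```

View pics/top0.png

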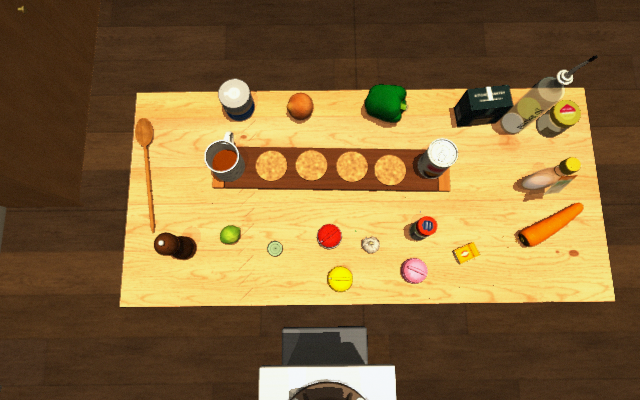

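View pics/side0.png

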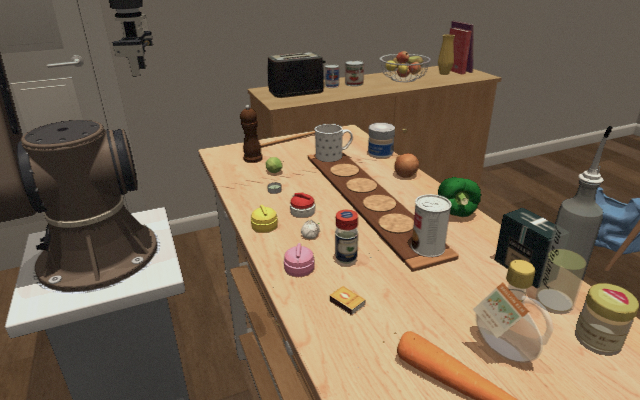

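The top view shows the mug at (223,160), the coasters at (271..390,~167), the mill at (175,245), the jar at (425,228), the red timer at (329,236) and what looks like the tea light at (275,248). Next I measure these.

```bash
cat > h.py <<'E'
import cv2,numpy as np
def world(s):
    """z_map -> world xyz image"""
    K=s["intrinsics"];R=cv2.Rodrigues(s["rvec"])[0];z=s["z_map"]
    v,u=np.mgrid[:z.shape[0],:z.shape[1]]
    c=np.stack([(u-K[0,2])/K[0,0]*z,(v-K[1,2])/K[1,1]*z,z],-1)
    w=(c-np.ravel(s["tvec"]))@R; w[z==0]=np.nan; return w
def ray(s,uv,h):
    """pixels -> points on plane z=h"""
    K=s["intrinsics"];R=cv2.Rodrigues(s["rvec"])[0];o=-R.T@np.ravel(s["tvec"])
    d=np.c_[np.atleast_2d(uv),np.ones(len(np.atleast_2d(uv)))]@np.linalg.inv(K).T@R
    return o+d*((h-o[2])/d[:,2])[:,None]
def px(s,p):
    return cv2.projectPoints(np.float64(np.atleast_2d(p)),s["rvec"],s["tvec"],s["intrinsics"],None)[0][:,0]
def blob(w,xy,rad,z0,z1):
    """min-circle of depth points in a height band near xy"""
    m=(np.hypot(w[...,0]-xy[0],w[...,1]-xy[1])<rad)&(w[...,2]>z0)&(w[...,2]<z1)
    p=w[m]
    if len(p)<6: return None
    c,r=cv2.minEnclosingCircle(p[:,:2].astype(np.float32)); return np.round([*c,r*2,np.nanmedian(p[:,2]),p[:,2].max(),len(p)],4).tolist()
E
python3 - <<'E'
from h import *
s=dict(np.load("top0.npz")); w=world(s)
sd=dict(np.load("side0.npz")); ws=world(sd)
hsv=cv2.cvtColor(s["img"],cv2.COLOR_RGB2HSV)
print("table z",np.nanmedian(w[280:300,450:500,2]),np.nanmedian(ws[300:330,360:380,2]))
# coasters: bright cork within dark board
m=((hsv[...,2]>120)&(hsv[...,0]<25)).astype(np.uint8)[150:190,250:412]
cs,_=cv2.findContours(m,cv2.RETR_EXTERNAL,cv2.CHAIN_APPROX_NONE)
for c in cs:
    if cv2.contourArea(c)>300:
        p=ray(s,c[:,0]+[250,150],.016)[:,:2]; e=cv2.fitEllipse(p.astype(np.float32)*1000); print("coaster",np.round(e[0],1),np.round(e[1],1))
for n,g,bands in [("mug",(223,160),[(.02,.1),(.08,.1)]),("mill",(175,245),[(.01,.18),(.12,.16),(.16,.18)]),("jar",(426,228),[(.01,.12),(.1,.12)]),("timer",(329,236),[(.01,.06),(.03,.05),(.046,.06)]),("candle",(275,248),[(.006,.02),(.01,.02)]),("lime",(230,234),[(.01,.06)]),("garlic",(371,244),[(.01,.06)])]:
    g0=w[g[1],g[0]]; print(n,g0.round(3))
    for b in bands: print("  ",b,"top",blob(w,g0,.06,*b),"side",blob(ws,g0,.06,*b))
im=cv2.resize(s["img"][215:295,150:450],None,fx=2.6,fy=2.6,interpolation=2)[...,::-1]
sm=cv2.resize(sd["img"][95:255,230:400],None,fx=2.4,fy=2.4,interpolation=2)[...,::-1]
o=np.zeros((im.shape[0]+sm.shape[0],780,3),np.uint8);o[:im.shape[0],:im.shape[1]]=im;o[im.shape[0]:,:sm.shape[1]]=sm
cv2.imwrite("pics/z0.png",o)
E
```

```text
table z -0.00022992727961696733 0.000979957356143473
coaster [627.3 -20.5] [110.8 520. ]
mug [0.644 0.251 0.044]
   (0.02, 0.1) top [0.6481, 0.2388, 0.1064, 0.0505, 0.0999, 1149.0] side [0.6464, 0.2323, 0.1077, 0.0703, 0.0998, 908.0]
   (0.08, 0.1) top [0.6481, 0.2388, 0.1064, 0.092, 0.0999, 271.0] side [0.6458, 0.2344, 0.1048, 0.0904, 0.0998, 343.0]
mill [0.424 0.324 0.143]
   (0.01, 0.18) top [0.4314, 0.3448, 0.0572, 0.1385, 0.1726, 852.0] side [0.4296, 0.339, 0.057, 0.0839, 0.1711, 822.0]
   (0.12, 0.16) top [0.4277, 0.345, 0.0494, 0.1515, 0.16, 422.0] side [0.4255, 0.3385, 0.0492, 0.1417, 0.1599, 244.0]
   (0.16, 0.18) top [0.428, 0.3437, 0.0235, 0.1647, 0.1726, 49.0] side [0.4288, 0.3396, 0.016, 0.1669, 0.1711, 16.0]
jar [ 0.46  -0.225  0.108]
   (0.01, 0.12) top [0.4654, -0.2275, 0.0458, 0.1073, 0.1136, 498.0] side [0.4635, -0.2327, 0.0468, 0.0707, 0.1118, 1155.0]
   (0.1, 0.12) top [0.466, -0.2276, 0.0449, 0.109, 0.1136, 315.0] side [0.4641, -0.2319, 0.0451, 0.1094, 0.1118, 288.0]
timer [ 0.451 -0.008  0.052]
   (0.01, 0.06) top [0.4549, -0.0093, 0.0617, 0.0388, 0.055, 497.0] 
[... 155 characters left out ...]
93, 0.05, 252.0]
   (0.046, 0.06) top [0.4565, -0.0085, 0.0412, 0.0499, 0.055, 50.0] side [0.4543, -0.0136, 0.0385, 0.0498, 0.0556, 40.0]
candle [0.428 0.123 0.012]
   (0.006, 0.02) top [0.4406, 0.1149, 0.0696, 0.0086, 0.0195, 151.0] side [0.4239, 0.1242, 0.0464, 0.0107, 0.0197, 126.0]
   (0.01, 0.02) top [0.4269, 0.1243, 0.0383, 0.0116, 0.0195, 47.0] side [0.4239, 0.1242, 0.0464, 0.0132, 0.0197, 71.0]
lime [0.46  0.228 0.044]
   (0.01, 0.06) top [0.4634, 0.2331, 0.0548, 0.0386, 0.049, 318.0] side [0.4595, 0.2249, 0.0498, 0.0322, 0.047, 210.0]
garlic [ 0.433 -0.109  0.034]
   (0.01, 0.06) top [0.4342, -0.1103, 0.0448, 0.0256, 0.0418, 233.0] side [0.4321, -0.1134, 0.0454, 0.0236, 0.04, 249.0]
```

View pics/z0.png

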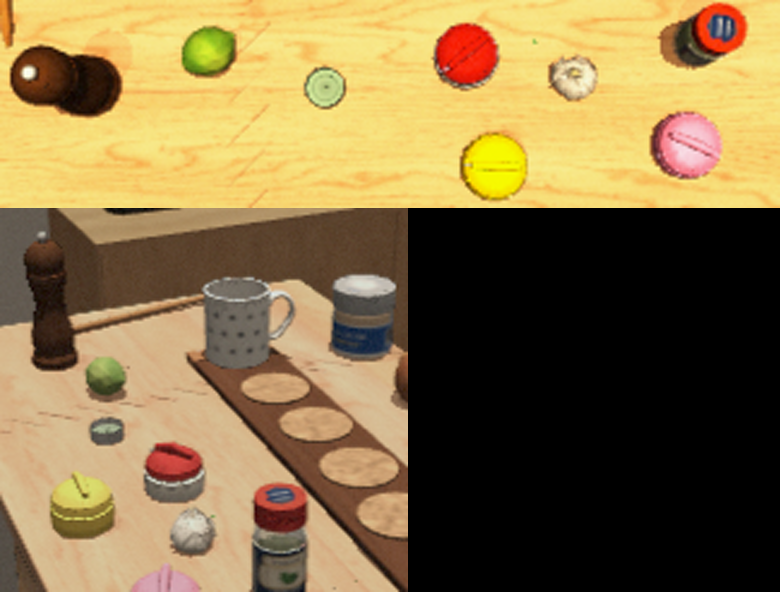

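The crops confirm the tea light (greenish wax, metal cup) at (275,248), the red timer, the jar and the mill. The mug is at the +y end. The coasters need a cleaner mask.

```bash
python3 - <<'E'
from h import *
for n in("top","side"):
    s=dict(np.load(n+"0.npz")); hsv=cv2.cvtColor(s["img"],cv2.COLOR_RGB2HSV)
    poly=px(s,[[x,y,.012] for x,y in[(.58,.19),(.58,-.21),(.675,-.21),(.675,.19)]]).astype(np.int32)
    b=np.zeros((400,640),np.uint8);cv2.fillConvexPoly(b,poly,1)
    m=b*(hsv[...,2]>(150 if n=="top" else 105)).astype(np.uint8)
    m=cv2.morphologyEx(m,cv2.MORPH_OPEN,np.ones((3,3)))
    for c in cv2.findContours(m,cv2.RETR_EXTERNAL,cv2.CHAIN_APPROX_NONE)[0]:
        if cv2.contourArea(c)>150:
            p=ray(s,c[:,0],.016)[:,:2]; e=cv2.fitEllipse((p*1000).astype(np.float32)); print(n,np.round(e[0],1),np.round(e[1],1))
    # mug rim/timer/candle by colour, plane
    for nm,mm,h in [("timer",((hsv[...,0]<6)|(hsv[...,0]>174))&(hsv[...,1]>150)&(hsv[...,2]>90),.04)]:
        for c in cv2.findContours(mm.astype(np.uint8),cv2.RETR_EXTERNAL,cv2.CHAIN_APPROX_NONE)[0]:
            if cv2.contourArea(c)>100: print(n,nm,np.round([*map(lambda a:np.array(a)*1,cv2.minEnclosingCircle((ray(s,c[:,0],h)[:,:2]*1000).astype(np.float32))[:1])],1))
    w=world(s); print(n,"tin",blob(w,(.63,-.25),.07,.1,.125),"mugwide",blob(w,(.645,.235),.08,.09,.107))
    # timer bar direction
    k=(np.hypot(w[...,0]-.454,w[...,1]+.011)<.03)&(w[...,2]>.047); p=w[k][:,:2]; l=cv2.fitLine(p.astype(np.float32),2,0,.01,.01).ravel();print("bar deg",np.degrees(np.arctan2(l[1],l[0])))
E
```

```text
top [ 623.5 -165.1] [78.5 79.3]
top [633.8 -68.9] [78.7 79.7]
top [637.6  34.2] [77.  80.4]
top [637.7 136.1] [78.2 79.6]
top timer [[454.4  -8.5]]
top tin [0.6329, -0.2708, 0.0707, 0.1156, 0.1236, 759.0] mugwide [0.6462, 0.2386, 0.1026, 0.1001, 0.106, 320.0]
bar deg -52.052486
side [6.249e+02 2.000e-01] [106.4 459.2]
side timer [[ 515.8 -133. ]]
side timer [[444.4 -21.3]]
side tin [0.6319, -0.2732, 0.0724, 0.1157, 0.1224, 780.0] mugwide [0.6445, 0.2331, 0.1037, 0.0967, 0.1058, 264.0]
bar deg -50.51195
```

Coasters from the mug, (x,y) in mm: (638,136), (638,34), (634,-69), (623,-165). I'll keep the jaws along world x so they clear the tin, mug and neighbours. The mill goes first.

```bash
python3 -m pendant '[[[28,-33,0],-8.5,0],[[56,-66,0],-17,0],[[84,-99,0],-25.5,0],[[112,-132,0],-34,0],[[140,-165,0],-42.5,0]]' 25
python3 -m pendant '[[[30,-36,0],-8.3,0],[[60,-72,0],-16.6,0],[[90,-108,0],-25,0],[[122,-147,0],-33.25,0],[[122,-147,0],-33.25,0]]'
python3 - <<'E'
from cell import r
from h import *
st=r.read_state(); print(st["ee_pos"],st["tcp_rot"],st["qpos"].round(2),st["time_s"])
a=[]
for n in("top","side"):
    s=r.snapshot(n); p=px(s,[st["ee_pos"],[.428,.342,.17]]); print(n,p)
    u,v=p[1].astype(int); 
    c=s["img"][max(v-100,0):max(v-100,0)+200,max(0,u-100):max(0,u-100)+200]; a.append(cv2.resize(c,(400,400))[...,::-1])
cv2.imwrite("pics/m1.png",np.hstack(a))
E
```

```text
time_s: 0.6
ee_pos: [0.3069, 0.4875, 0.2453]
tcp_rot: [0.0, 0.878, -0.478, 0.0]
ft_force: [0.5, 0.3, -0.5]
gripper_width: 0.0878
time_s: 1.1
ee_pos: [0.4304, 0.338, 0.2453]
tcp_rot: [-0.001, -0.704, 0.71, -0.0]
ft_force: [0.0, -0.5, 0.1]
gripper_width: 0.0881
[0.43043289 0.33799117 0.24533781] [-5.69119564e-04 -7.03722656e-01  7.10474511e-01 -2.62766456e-04] [ 1.02  0.15 -0.27  0.   -1.15 -1.03] 1.1
top [[149.66198433 236.37064711]
 [161.99950555 241.98280353]]
side [[246.59267258  79.33947101]
 [247.75428702 105.38830681]]
```

View pics/m1.png

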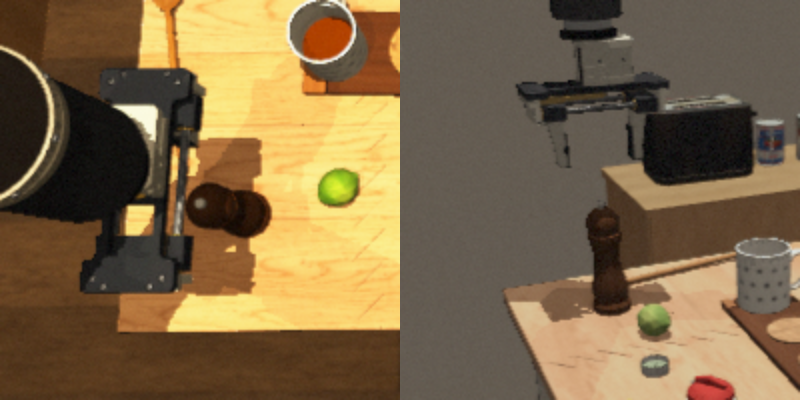

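The jaws lie along x and straddle the mill in both views (side crop: fingers at x≈560 and 640, head at 603). Descend and grip.

```bash
python3 -m pendant '[[[-1,4,-35],0,0],[[-1,4,-75],0,0],[[-1,4,-104],0,0],[[-1,4,-104],0,0],[[-1,4,-104],0,0]]'
python3 -m pendant '[[[0,0,0],0,0.6],[[0,0,0],0,0.6],[[0,0,0],0,0.6],[[0,0,0],0,0.6],[[0,0,0],0,0.6]]' 25
python3 -m pendant '[[[0,0,0],0,0.6],[[0,0,0],0,0.6],[[0,0,0],0,0.6],[[0,0,0],0,0.6],[[0,0,0],0,0.6]]'
```

```text
time_s: 1.7
ee_pos: [0.4269, 0.3471, 0.142]
tcp_rot: [0.0, 0.708, -0.706, 0.0]
ft_force: [0.3, 0.3, 0.5]
gripper_width: 0.0875
time_s: 2.2
ee_pos: [0.4273, 0.3462, 0.142]
tcp_rot: [0.0, -0.707, 0.707, 0.0]
ft_force: [0.7, 0.1, 0.5]
gripper_width: 0.0534
time_s: 2.7
ee_pos: [0.4274, 0.3463, 0.1418]
tcp_rot: [-0.0, 0.707, -0.707, 0.0]
ft_force: [-0.1, -0.4, 4.7]
gripper_width: 0.0476
```

```bash
python3 -m pendant '[[[0,0,15],0,0.6],[[0,0,30],0,0.6],[[0,0,45],0,0.6],[[0,0,60],0,0.6],[[0,0,60],0,0.6]]'
python3 - <<'E'
from cell import r
from h import *
st=r.read_state(); print(st["ee_pos"],st["ft_force"],st["time_s"])
a=[]
for n in("top","side"):
    s=r.snapshot(n); w=world(s); z=.06
    for b in [(.062,.085),(.085,.12),(.12,.17)]: print(n,b,blob(w,st["ee_pos"],.045,*b))
    u,v=px(s,st["ee_pos"])[0].astype(int); v=max(v-50,0);u=max(u-100,0)
    a.append(cv2.resize(s["img"][v:v+200,u:u+200],(400,400))[...,::-1])
cv2.imwrite("pics/m2.png",np.hstack(a))
E
```

```text
time_s: 3.2
ee_pos: [0.4276, 0.3468, 0.2028]
tcp_rot: [-0.001, 0.707, -0.707, -0.0]
ft_force: [0.2, 0.9, -2.5]
gripper_width: 0.0475
[0.4276215  0.34678599 0.20279334] [ 0.1789417   0.88896955 -2.49226084] 3.2
top (0.062, 0.085) [0.4315, 0.3475, 0.0569, 0.0746, 0.0843, 114.0]
top (0.085, 0.12) [0.4305, 0.3473, 0.0544, 0.1081, 0.12, 171.0]
top (0.12, 0.17) [0.4306, 0.3465, 0.0454, 0.1314, 0.1656, 154.0]
side (0.062, 0.085) [0.4292, 0.339, 0.0566, 0.0731, 0.0849, 146.0]
side (0.085, 0.12) [0.4279, 0.3408, 0.0547, 0.1029, 0.1197, 216.0]
side (0.12, 0.17) [0.4267, 0.3396, 0.0443, 0.1434, 0.1699, 234.0]
```

View pics/m2.png

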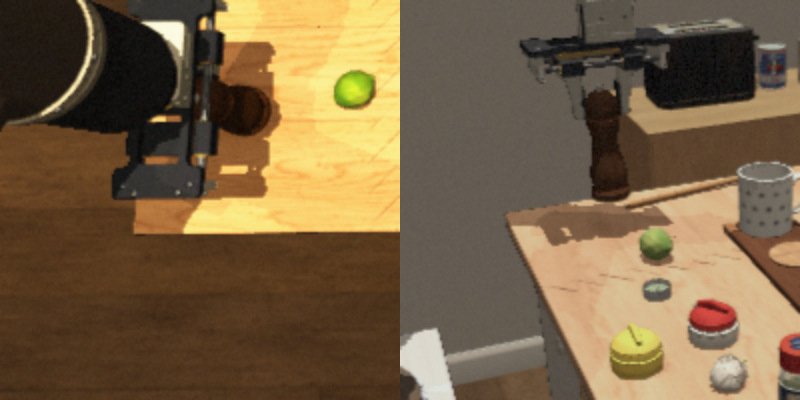

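The mill hangs upright in both views (side crop, (605,150)). I carry it along y first, then in over the coaster.

```bash
python3 -m pendant '[[[0,-25,10],0,0.6],[[0,-65,10],0,0.6],[[0,-110,10],0,0.6],[[10,-155,10],0,0.6],[[35,-190,10],0,0.6]]'
python3 -m pendant '[[[40,-21,0],0,0.6],[[80,-21,0],0,0.6],[[120,-21,0],0,0.6],[[150,-21,0],0,0.6],[[172,-21,0],0,0.6]]'
python3 -m pendant '[[[0,0,0],0,0.6],[[0,0,-20],0,0.6],[[0,0,-35],0,0.6],[[0,0,-35],0,0.6]]'
python3 - <<'E'
from cell import r
from h import *
st=r.read_state(); print(st["ee_pos"],st["ft_force"],st["time_s"])
a=[]
for n in("top","side"):
    s=r.snapshot(n); w=world(s)
    for b in [(.025,.05),(.045,.08),(.08,.12)]: print(n,b,blob(w,st["ee_pos"],.045,*b))
    print(n,"mug",blob(w,(.645,.235),.08,.09,.107))
    u,v=px(s,[.637,.136,.016])[0].astype(int); print(u,v); v=max(v-140,0)
    a.append(cv2.resize(s["img"][v:v+200,u-100:u+100],(400,400))[...,::-1])
cv2.imwrite("pics/m3.png",np.hstack(a))
E
```

```text
time_s: 3.8
ee_pos: [0.4602, 0.1536, 0.2106]
tcp_rot: [0.001, 0.707, -0.707, -0.001]
ft_force: [2.0, 1.8, -1.8]
gripper_width: 0.0474
time_s: 4.3
ee_pos: [0.6354, 0.1346, 0.209]
tcp_rot: [-0.001, -0.707, 0.708, 0.001]
ft_force: [-0.5, 0.3, -2.1]
gripper_width: 0.0473
time_s: 4.7
ee_pos: [0.6317, 0.1345, 0.1728]
tcp_rot: [-0.003, -0.707, 0.707, 0.001]
ft_force: [-0.6, 0.2, -3.2]
gripper_width: 0.0471
[0.63172315 0.13450911 0.17278644] [-0.64221749  0.16253106 -3.20630034] 4.7
top (0.025, 0.05) [0.6298, 0.114, 0.0355, 0.0451, 0.0499, 35.0]
top (0.045, 0.08) [0.6314, 0.1133, 0.0319, 0.0546, 0.0794, 36.0]
top (0.08, 0.12) [0.6317, 0.1109, 0.0112, 0.0834, 0.0847, 6.0]
top mug [0.6477, 0.242, 0.1046, 0.1004, 0.1068, 317.0]
270 165
side (0.025, 0.05) [0.6319, 0.1278, 0.0564, 0.043, 0.0499, 119.0]
side (0.045, 0.08) [0.6319, 0.1278, 0.0564, 0.0627, 0.0799, 237.0]
side (0.08, 0.12) [0.6331, 0.131, 0.0504, 0.0975, 0.1197, 241.0]
side mug [0.6342, 0.2384, 0.0924, 0.0969, 0.1053, 195.0]
344 169
```

View pics/m3.png

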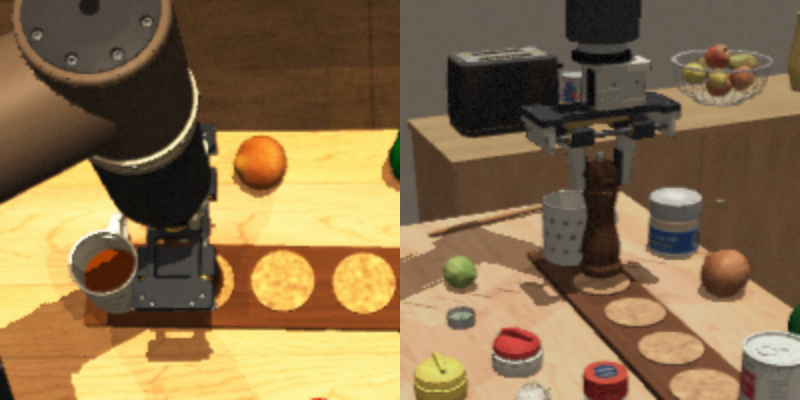

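The mill is upright just above the end coaster (side crop, foot at (600,268), coaster beneath). I cross-check the coaster centres in the side view.

```bash
python3 - <<'E'
from h import *
s=dict(np.load("side0.npz"))
g=cv2.cvtColor(s["img"],cv2.COLOR_RGB2HSV)
for x,y in [(638,136),(638,34),(634,-69),(623,-165)]:
    poly=px(s,[[x/1e3-.002+.046*np.cos(t),y/1e3-.003+.046*np.sin(t),.016] for t in np.linspace(0,6.28,40)]).astype(np.int32)
    b=np.zeros((400,640),np.uint8);cv2.fillConvexPoly(b,poly,1)
    v=g[...,2]; t,_=cv2.threshold(v[b>0].reshape(-1,1),0,255,cv2.THRESH_OTSU)
    m=cv2.morphologyEx(((v>t)&(b>0)).astype(np.uint8),cv2.MORPH_OPEN,np.ones((3,3)))
    c=max(cv2.findContours(m,0,1)[0],key=cv2.contourArea); e=cv2.fitEllipse((ray(s,c[:,0],.016)[:,:2]*1000).astype(np.float32)); print(t,np.round(e[0],1),np.round(e[1],1))
E
```

```text
156.0 [636.  135.1] [73.8 77.1]
158.0 [636.1  33.8] [75.2 76.8]
149.0 [631.7 -69.5] [75.4 78. ]
154.0 [ 621.1 -165.4] [75.6 77.5]
```

Both views agree on coaster 1 at about (637,135.5). I shift +4 in x and +1 in y, lower and release.

```bash
python3 -m pendant '[[[4,1,-6],0,0.6],[[4,1,-10],0,0.6],[[4,1,-13],0,0.6],[[4,1,-15],0,0.6],[[4,1,-15],0,0.6]]'
python3 -m pendant '[[[0,0,0],0,0.6],[[0,0,0],0,0.3],[[0,0,0],0,0.2],[[0,0,0],0,0],[[0,0,0],0,0]]'
python3 -m pendant '[[[0,0,0],0,0],[[0,0,25],0,0],[[0,0,60],0,0],[[0,0,60],0,0],[[0,0,60],0,0]]'
```

```text
time_s: 5.3
ee_pos: [0.638, 0.1361, 0.1613]
tcp_rot: [-0.0, -0.707, 0.707, 0.0]
ft_force: [-0.1, 0.1, -2.4]
gripper_width: 0.0475
time_s: 5.8
ee_pos: [0.6384, 0.1362, 0.1619]
tcp_rot: [0.0, -0.707, 0.707, -0.0]
ft_force: [-0.5, -0.2, -0.1]
gripper_width: 0.074
time_s: 6.3
ee_pos: [0.6386, 0.1365, 0.2227]
tcp_rot: [0.001, -0.707, 0.707, -0.0]
ft_force: [-0.9, -0.1, -0.4]
gripper_width: 0.0875
```

```bash
python3 -m pendant '[[[-20,0,20],0,0],[[-60,0,20],0,0],[[-100,-4,20],0,0],[[-145,-8,20],0,0],[[-190,-12,0],0,0]]'
python3 -m pendant '[[[-22,0,-40],0,0],[[-22,0,-80],0,0],[[-22,0,-110],0,0],[[-22,0,-110],0,0]]'
python3 - <<'E'
from cell import r
from h import *
st=r.read_state(); print(st["ee_pos"],st["time_s"])
a=[]
for n in("top","side"):
    s=r.snapshot(n); w=world(s)
    print(n,"mill",[blob(w,(.637,.136),.04,*b) for b in[(.025,.09),(.14,.17),(.178,.195)]],"mug",blob(w,(.645,.235),.08,.09,.107)); print("candle",blob(w,(.425,.124),.035,.01,.02))
    u,v=px(s,[.53,.13,.016])[0].astype(int); v=max(v-120,0);u=max(u-100,0)
    a.append(cv2.resize(s["img"][v:v+200,u:u+200],(400,400))[...,::-1])
cv2.imwrite("pics/c1.png",np.hstack(a))
for n in("top0","side0"):
    s=dict(np.load(n+".npz")); u,v=px(s,[.425,.124,.01])[0].astype(int); c=cv2.cvtColor(s["img"],cv2.COLOR_RGB2LAB)[v-16:v+17,u-16:u+17].astype(int)
    bg=np.median(np.r_[c[0],c[-1]],0); m=(np.abs(c-bg).sum(-1)>45).astype(np.uint8); k=max(cv2.findContours(m,0,1)[0],key=cv2.contourArea)[:,0]+[u-16,v-16]
    for h in(0,.015): print(n,h,(ray(s,k,h)[:,:2].min(0)+ray(s,k,h)[:,:2].max(0))/2,np.ptp(ray(s,k,h)[:,:2],0))
E
```

```text
time_s: 6.8
ee_pos: [0.4476, 0.1242, 0.2222]
tcp_rot: [0.001, -0.707, 0.707, -0.0]
ft_force: [0.2, 0.7, 0.4]
gripper_width: 0.0879
time_s: 7.2
ee_pos: [0.4233, 0.1222, 0.108]
tcp_rot: [-0.004, -0.707, 0.707, 0.001]
ft_force: [-0.3, 0.4, -0.4]
gripper_width: 0.0875
[0.42334383 0.12224729 0.10801141] 7.2
top mill [[0.6394, 0.1367, 0.0567, 0.0627, 0.0899, 277.0], [0.6389, 0.1358, 0.0496, 0.1637, 0.17, 209.0], [0.6377, 0.135, 0.0115, 0.1858, 0.1896, 24.0]] mug [0.6479, 0.2401, 0.1057, 0.0998, 0.1067, 329.0]
candle None
side mill [[0.6394, 0.132, 0.0574, 0.0575, 0.0899, 425.0], [0.6355, 0.1289, 0.0464, 0.1573, 0.1696, 195.0], [0.6361, 0.1317, 0.0085, 0.1834, 0.1874, 14.0]] mug [0.6345, 0.2384, 0.0875, 0.0971, 0.105, 211.0]
candle [0.4256, 0.1234, 0.0465, 0.0132, 0.018, 73.0]
top0 0 [0.42927159 0.12484419] [0.03966523 0.03971312]
top0 0.015 [0.42782177 0.12322897] [0.03909864 0.03914584]
side0 0 [0.43183293 0.14119053] [0.04380217 0.06657719]
side0 0.015 [0.42372244 0.11326204] [0.04263994 0.06481066]
```

View pics/c1.png

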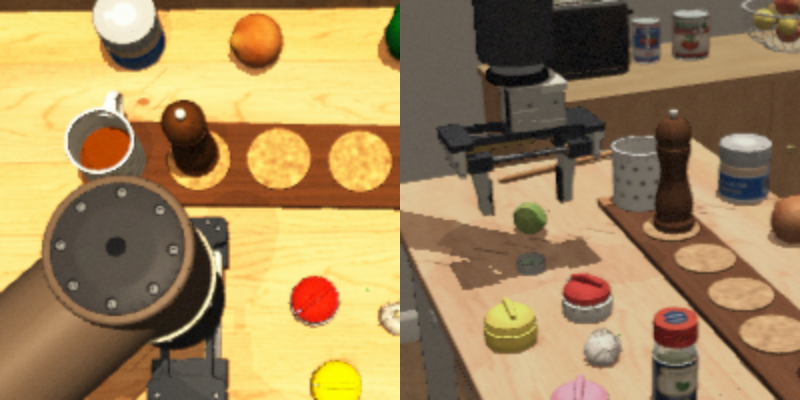

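The mill stands upright, centred on the first coaster (side crop, foot at (672,222)); the mug has not moved. Now the candle.

```bash
python3 -m pendant '[[[1,0,-35],0,0],[[1,0,-65],0,0],[[1,0,-82],0,0],[[1,0,-82],0,0],[[1,0,-82],0,0]]'
```

```text
time_s: 7.8
ee_pos: [0.4282, 0.1248, 0.0308]
tcp_rot: [-0.001, 0.707, -0.707, 0.0]
ft_force: [0.1, 1.4, 0.3]
gripper_width: 0.0873
```

```bash
python3 -m pendant '[[[0,0,-5],0,0.3],[[0,0,-8],0,0.6],[[0,0,-8],0,0.7],[[0,0,-8],0,0.7],[[0,0,-8],0,0.7]]' 12
python3 -m pendant '[[[0,0,0],0,0.7],[[0,0,0],0,0.7],[[0,0,0],0,0.7],[[0,0,0],0,0.7],[[0,0,0],0,0.7]]'
python3 -m pendant '[[[0,0,15],0,0.7],[[0,0,40],0,0.7],[[0,0,60],0,0.7],[[0,0,60],0,0.7]]'
python3 - <<'E'
from cell import r
from h import *
st=r.read_state(); print(st["ee_pos"],st["gripper_width"],st["time_s"])
s=r.snapshot("side"); u,v=px(s,st["ee_pos"])[0].astype(int)
print(blob(world(s),(.425,.124),.03,.055,.085))
cv2.imwrite("pics/c2.png",cv2.resize(s["img"][v-50:v+70,max(u-60,0):u+60],None,fx=3.3,fy=3.3)[...,::-1])
E
```

```text
time_s: 8.3
ee_pos: [0.4273, 0.1243, 0.0218]
tcp_rot: [-0.0, 0.707, -0.707, 0.0]
ft_force: [0.3, 1.4, 1.1]
gripper_width: 0.0531
time_s: 8.8
ee_pos: [0.4272, 0.1242, 0.0216]
tcp_rot: [0.0, -0.707, 0.707, -0.0]
ft_force: [-0.9, 1.0, 2.4]
gripper_width: 0.0373
time_s: 9.2
ee_pos: [0.4286, 0.1252, 0.0838]
tcp_rot: [-0.002, 0.707, -0.707, 0.0]
ft_force: [-0.4, 0.5, 0.1]
gripper_width: 0.0371
[0.42857917 0.12519209 0.08384307] 0.03710503490152664 9.2
[0.4249, 0.1221, 0.0595, 0.0726, 0.0846, 192.0]
```

View pics/c2.png

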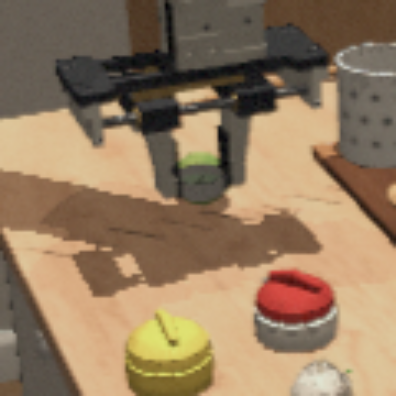

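The candle is held level between the fingertips (197,178). I carry it to the fourth coaster.

```bash
python3 -m pendant '[[[10,-10,20],0,0.7],[[35,-45,30],0,0.7],[[60,-85,30],0,0.7],[[85,-125,30],0,0.7],[[110,-163,30],0,0.7]]'
python3 -m pendant '[[[25,-38,0],0,0.7],[[50,-75,0],0,0.7],[[70,-108,0],0,0.7],[[85,-127,0],0,0.7],[[85,-127,0],0,0.7]]'
python3 -m pendant '[[[0,0,0],0,0.7],[[0,0,-25],0,0.7],[[0,0,-50],0,0.7],[[0,0,-60],0,0.7],[[0,0,-60],0,0.7]]'
python3 -c "
from cell import r
print(r.read_state()['ee_pos'],r.read_state()['ft_force'])"
```

```text
time_s: 9.75
ee_pos: [0.5375, -0.0406, 0.1105]
tcp_rot: [0.0, 0.707, -0.707, -0.0]
ft_force: [0.5, 1.3, -0.1]
gripper_width: 0.0369
time_s: 10.25
ee_pos: [0.6228, -0.1684, 0.1092]
tcp_rot: [-0.001, -0.706, 0.708, 0.001]
ft_force: [-0.6, 0.8, -1.1]
gripper_width: 0.0372
time_s: 10.75
ee_pos: [0.6207, -0.165, 0.0499]
tcp_rot: [0.001, 0.707, -0.707, -0.001]
ft_force: [-0.6, -0.5, 0.9]
gripper_width: 0.0368
[ 0.62069036 -0.16500331  0.04988692] [-0.62717082 -0.4686976   0.8569487 ]
```

```bash
python3 -m pendant '[[[1,0,-5],0,0.7],[[1,0,-9],0,0.7],[[1,0,-11],0,0.7],[[1,0,-12],0,0.7],[[1,0,-12],0,0.7]]'
python3 -m pendant '[[[0,0,-1],0,0.7],[[0,0,-1],0,0.5],[[0,0,-1],0,0.4],[[0,0,-1],0,0.2],[[0,0,-1],0,0.2]]'
python3 -m pendant '[[[0,0,0],0,0.1],[[0,0,10],0,0.1],[[0,0,40],0,0.1],[[0,0,80],0,0],[[0,0,110],0,0]]'
python3 - <<'E'
from cell import r
from h import *
st=r.read_state(); print(st["ee_pos"],st["time_s"])
s=r.snapshot("side"); u,v=px(s,[.62,-.16,.03])[0].astype(int)
print(blob(world(s),(.622,-.165),.03,.023,.045),blob(world(s),(.632,-.27),.06,.1,.125))
cv2.imwrite("pics/c3.png",cv2.resize(s["img"][v-90:v+60,u-100:u+100],None,fx=3,fy=3)[...,::-1])
E
```

```text
time_s: 11.25
ee_pos: [0.6233, -0.1658, 0.0398]
tcp_rot: [0.0, -0.707, 0.707, -0.0]
ft_force: [0.4, -0.2, -0.0]
gripper_width: 0.0371
time_s: 11.75
ee_pos: [0.6233, -0.1658, 0.0386]
tcp_rot: [0.0, -0.707, 0.707, -0.0]
ft_force: [0.1, 0.4, 0.2]
gripper_width: 0.0623
time_s: 12.25
ee_pos: [0.6238, -0.166, 0.1516]
tcp_rot: [-0.0, 0.707, -0.707, 0.001]
ft_force: [0.6, -0.7, -0.7]
gripper_width: 0.0861
[ 0.62378083 -0.16598457  0.1516339 ] 12.25
[0.6227, -0.167, 0.0432, 0.0263, 0.0336, 164.0] [0.6314, -0.273, 0.0726, 0.1158, 0.1217, 780.0]
```

View pics/c3.png

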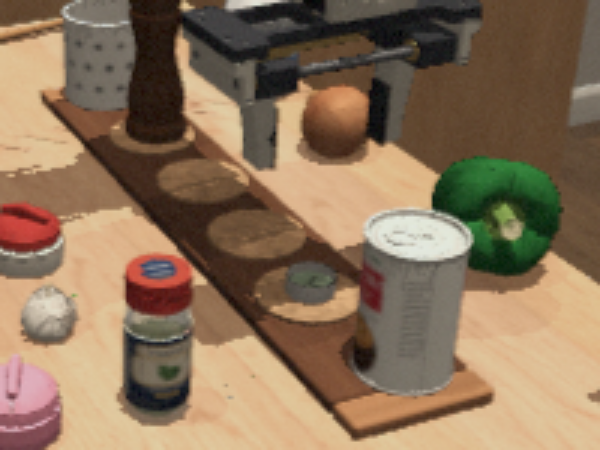

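The candle stands flat in the middle of the fourth coaster (310,282). Next is the timer, with the jaws at -45° to clear the yellow look-alike and the garlic.

```bash
python3 -m pendant '[[[-33,31,0],-8,0],[[-67,62,0],-16,0],[[-100,93,0],-24,0],[[-135,124,0],-32,0],[[-165,152,0],-40,0]]'
python3 -m pendant '[[[-4,4,-15],-5,0],[[-4,4,-50],-5,0],[[-4,4,-72],-5,0],[[-4,4,-72],-5,0]]'
python3 - <<'E'
from cell import r
from h import *
st=r.read_state(); print(st["ee_pos"],st["time_s"])
a=[]
for n in("top","side"):
    s=r.snapshot(n); u,v=px(s,[.455,-.01,.03])[0].astype(int)
    a.append(cv2.resize(s["img"][v-60:v+60,u-60:u+60],(400,400))[...,::-1])
cv2.imwrite("pics/t1.png",np.hstack(a))
E
```

```text
time_s: 12.8
ee_pos: [0.4577, -0.0139, 0.1491]
tcp_rot: [0.0, -0.422, 0.907, 0.0]
ft_force: [-0.2, 1.4, 1.1]
gripper_width: 0.0876
time_s: 13.2
ee_pos: [0.4535, -0.0111, 0.0749]
tcp_rot: [-0.002, -0.385, 0.923, 0.0]
ft_force: [0.8, -0.3, 0.2]
gripper_width: 0.0877
[ 0.45351331 -0.01109453  0.07490238] 13.2
```

View pics/t1.png

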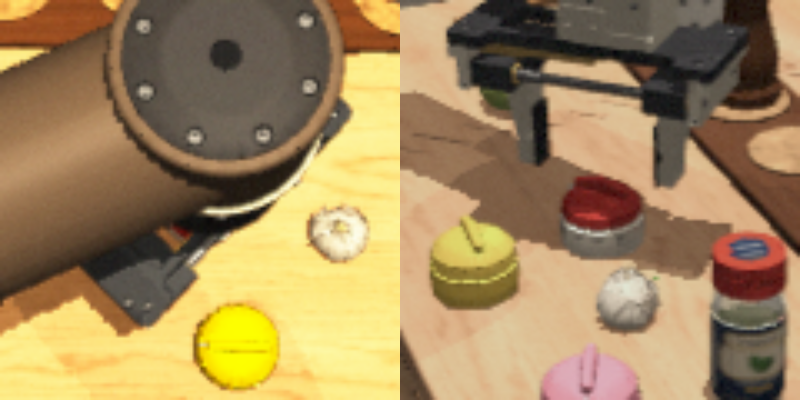

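The jaws straddle the red timer along the chosen diagonal; the garlic and the yellow one are clear. Descend and grip.

```bash
python3 -m pendant '[[[1,1,-25],0,0],[[1,1,-45],0,0],[[1,1,-52],0,0],[[1,1,-54],0,0],[[1,1,-54],0,0]]'
python3 -m pendant '[[[0,0,0],0,0.5],[[0,0,0],0,0.5],[[0,0,0],0,0.5],[[0,0,0],0,0.5],[[0,0,0],0,0.5]]' 20
python3 -m pendant '[[[0,0,0],0,0.5],[[0,0,0],0,0.5],[[0,0,0],0,0.5]]'
```

```text
time_s: 13.8
ee_pos: [0.457, -0.0095, 0.0235]
tcp_rot: [0.001, -0.385, 0.923, -0.0]
ft_force: [-0.4, 0.9, 0.2]
gripper_width: 0.0877
time_s: 14.3
ee_pos: [0.4563, -0.0096, 0.0228]
tcp_rot: [0.0, -0.385, 0.923, 0.0]
ft_force: [-1.5, 0.3, 4.2]
gripper_width: 0.0585
time_s: 14.6
ee_pos: [0.4563, -0.0096, 0.0228]
tcp_rot: [0.0, -0.385, 0.923, 0.0]
ft_force: [-1.8, 1.6, 5.9]
gripper_width: 0.0586
```

```bash
python3 -m pendant '[[[0,0,15],0,0.5],[[0,0,40],0,0.5],[[0,0,65],0,0.5],[[20,-7,75],8,0.5],[[55,-18,75],16,0.5]]'
python3 -m pendant '[[[35,-12,0],8,0.5],[[70,-24,0],16,0.5],[[100,-35,0],24,0.5],[[121,-41,0],29,0.5],[[121,-41,0],29,0.5]]'
python3 -m pendant '[[[0,0,0],0,0.5],[[0,0,-25],0,0.5],[[0,0,-45],0,0.5],[[0,0,-45],0,0.5],[[0,0,-45],0,0.5]]'
python3 - <<'E'
from cell import r
from h import *
st=r.read_state(); print(st["ee_pos"],st["time_s"])
s=r.snapshot("side"); u,v=px(s,[.633,-.069,.03])[0].astype(int)
print(blob(world(s),(.633,-.069),.04,.055,.08))
cv2.imwrite("pics/t2.png",cv2.resize(s["img"][v-90:v+60,u-100:u+100],None,fx=3,fy=3)[...,::-1])
E
```

```text
time_s: 15.1
ee_pos: [0.5116, -0.0273, 0.0998]
tcp_rot: [0.002, -0.513, 0.859, -0.0]
ft_force: [0.9, 1.1, -0.6]
gripper_width: 0.0585
time_s: 15.6
ee_pos: [0.6343, -0.0696, 0.0964]
tcp_rot: [0.0, 0.709, -0.705, 0.0]
ft_force: [-1.2, -0.1, -1.4]
gripper_width: 0.0584
time_s: 16.1
ee_pos: [0.6317, -0.0685, 0.0529]
tcp_rot: [0.0, 0.709, -0.705, -0.0]
ft_force: [-0.1, -0.1, -1.2]
gripper_width: 0.0588
[ 0.6317055  -0.06847543  0.05288864] 16.1
[0.6333, -0.0807, 0.0758, 0.0692, 0.0799, 356.0]
```

View pics/t2.png

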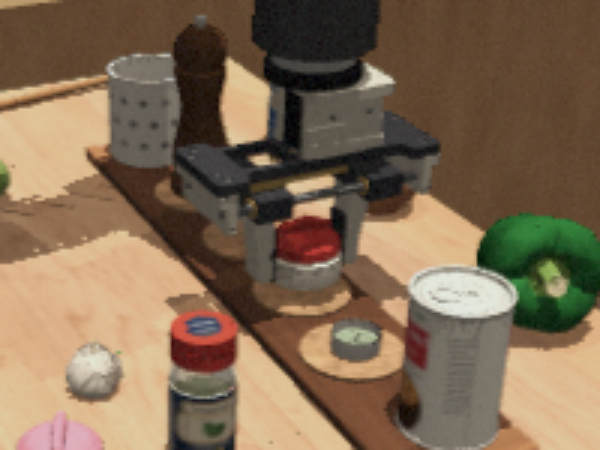

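The timer is held level above the third coaster (308,265). Lower and release.

```bash
python3 -m pendant '[[[0,0,-6],0,0.5],[[0,0,-10],0,0.5],[[0,0,-13],0,0.5],[[0,0,-15],0,0.5],[[0,0,-15],0,0.5]]'
python3 -m pendant '[[[0,0,0],0,0.5],[[0,0,0],0,0.2],[[0,0,0],0,0.1],[[0,0,0],0,0],[[0,0,0],0,0]]'
python3 -m pendant '[[[0,0,0],0,0],[[0,0,15],0,0],[[0,0,50],0,0],[[0,0,90],0,0],[[0,0,120],0,0]]'
```

```text
time_s: 16.65
ee_pos: [0.6322, -0.0687, 0.0389]
tcp_rot: [0.0, 0.709, -0.705, 0.0]
ft_force: [-4.0, 1.7, 10.6]
gripper_width: 0.0582
time_s: 17.15
ee_pos: [0.6322, -0.0687, 0.0374]
tcp_rot: [0.0, 0.709, -0.705, -0.0]
ft_force: [-0.5, -0.8, 0.5]
gripper_width: 0.0842
time_s: 17.65
ee_pos: [0.6328, -0.0687, 0.1599]
tcp_rot: [-0.0, 0.709, -0.705, 0.001]
ft_force: [1.3, 0.1, 0.4]
gripper_width: 0.0872
```

```bash
python3 -m pendant '[[[-33,-31,0],0,0],[[-67,-63,0],0,0],[[-101,-95,0],0,0],[[-135,-128,0],0,0],[[-168,-160,0],0,0]]'
python3 -m pendant '[[[0,0,0],0,0],[[0,0,0],0,0]]'
python3 - <<'E'
from cell import r
from h import *
st=r.read_state(); print(st["ee_pos"],st["time_s"])
a=[]
for n in("top","side"):
    s=r.snapshot(n); w=world(s); print(n,"timer",blob(w,(.633,-.069),.042,.028,.075),"candle",blob(w,(.622,-.165),.025,.024,.04))
    u,v=px(s,[.53,-.15,.06])[0].astype(int)
    a.append(cv2.resize(s["img"][v-90:v+90,u-90:u+90],(400,400))[...,::-1])
cv2.imwrite("pics/j1.png",np.hstack(a))
E
```

```text
time_s: 18.15
ee_pos: [0.4627, -0.2296, 0.1577]
tcp_rot: [-0.0, 0.709, -0.705, 0.0]
ft_force: [1.2, -1.1, 0.1]
gripper_width: 0.0876
time_s: 18.35
ee_pos: [0.4638, -0.2295, 0.158]
tcp_rot: [-0.0, 0.708, -0.706, 0.0]
ft_force: [0.5, -0.3, 0.0]
gripper_width: 0.0876
[ 0.46380602 -0.2294673   0.15799923] 18.35
top timer None candle None
side timer [0.6279, -0.0765, 0.0606, 0.0467, 0.0696, 339.0] candle [0.6216, -0.1651, 0.0449, 0.0272, 0.0334, 141.0]
```

View pics/j1.png

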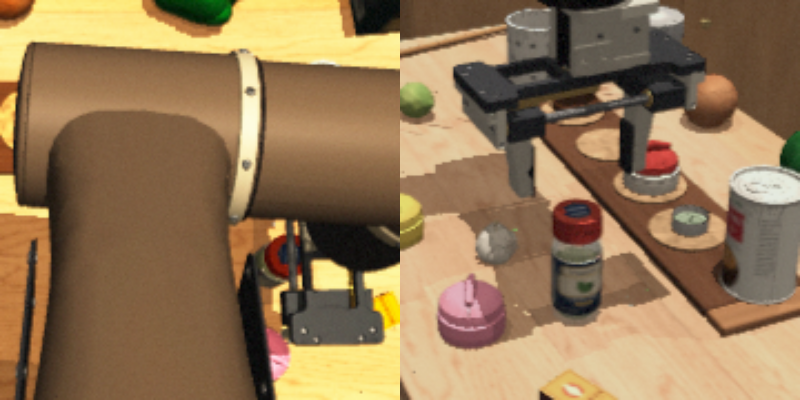

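The timer sits on the third coaster (650,178) and the gripper is over the jar (578,255). Grip the jar.

```bash
python3 -m pendant '[[[1,0,-30],0,0],[[1,0,-60],0,0],[[1,0,-80],0,0],[[1,0,-84],0,0],[[1,0,-84],0,0]]'
python3 -m pendant '[[[0,0,0],0,0.6],[[0,0,0],0,0.65],[[0,0,0],0,0.65],[[0,0,0],0,0.65],[[0,0,0],0,0.65]]' 25
python3 -m pendant '[[[0,0,0],0,0.65],[[0,0,0],0,0.65],[[0,0,0],0,0.65],[[0,0,0],0,0.65],[[0,0,0],0,0.65]]'
python3 -m pendant '[[[0,0,15],0,0.65],[[0,0,40],0,0.65],[[0,0,65],0,0.65],[[0,0,90],0,0.65],[[0,0,90],0,0.65]]'
python3 - <<'E'
from cell import r
from h import *
st=r.read_state(); print(st["ee_pos"],st["ft_force"],st["time_s"])
s=r.snapshot("side"); w=world(s)
for b in[(.095,.12),(.12,.15),(.17,.19),(.2,.212)]: print(b,blob(w,(.463,-.23),.03,*b))
E
```

```text
time_s: 18.95
ee_pos: [0.4657, -0.2281, 0.0731]
tcp_rot: [0.001, 0.709, -0.705, -0.001]
ft_force: [0.9, -0.2, -0.1]
gripper_width: 0.0878
time_s: 19.45
ee_pos: [0.4654, -0.2287, 0.074]
tcp_rot: [-0.0, 0.709, -0.705, 0.0]
ft_force: [-0.0, -0.9, 0.3]
gripper_width: 0.0533
time_s: 19.95
ee_pos: [0.4653, -0.2287, 0.0737]
tcp_rot: [0.0, 0.709, -0.705, 0.0]
ft_force: [-1.1, -0.0, 3.8]
gripper_width: 0.0434
time_s: 20.45
ee_pos: [0.4672, -0.229, 0.1667]
tcp_rot: [-0.002, 0.709, -0.705, 0.002]
ft_force: [0.0, -0.7, -1.0]
gripper_width: 0.0434
[ 0.46716166 -0.22902629  0.16668076] [ 0.03778609 -0.72061115 -1.02180361] 20.45
(0.095, 0.12) [0.4659, -0.2351, 0.0453, 0.1086, 0.1199, 243.0]
(0.12, 0.15) [0.4654, -0.2395, 0.0516, 0.135, 0.1499, 327.0]
(0.17, 0.19) [0.4634, -0.2387, 0.0571, 0.1789, 0.1899, 264.0]
(0.2, 0.212) [0.464, -0.2325, 0.0586, 0.2027, 0.2096, 168.0]
```

```bash
python3 -m pendant '[[[10,30,5],0,0.65],[[20,70,5],0,0.65],[[30,110,5],0,0.65],[[40,150,5],0,0.65],[[55,190,5],0,0.65]]'
python3 -m pendant '[[[25,30,0],0,0.65],[[60,60,0],0,0.65],[[95,73,0],0,0.65],[[117,73,0],0,0.65],[[117,73,0],0,0.65]]'
python3 -m pendant '[[[0,0,0],0,0.65],[[0,0,-30],0,0.65],[[0,0,-55],0,0.65],[[0,0,-65],0,0.65],[[0,0,-65],0,0.65]]'
python3 - <<'E'
from cell import r
from h import *
st=r.read_state(); print(st["ee_pos"],st["time_s"])
s=r.snapshot("side"); u,v=px(s,[.637,.034,.03])[0].astype(int)
cv2.imwrite("pics/j2.png",cv2.resize(s["img"][v-90:v+60,u-100:u+100],None,fx=3,fy=3)[...,::-1])
E
```

```text
time_s: 21.0
ee_pos: [0.5193, -0.0372, 0.1673]
tcp_rot: [0.001, 0.709, -0.706, -0.001]
ft_force: [0.5, -0.8, -1.4]
gripper_width: 0.0429
time_s: 21.5
ee_pos: [0.6388, 0.035, 0.1658]
tcp_rot: [0.001, 0.709, -0.705, -0.001]
ft_force: [-0.9, -0.1, -1.7]
gripper_width: 0.0435
time_s: 22.0
ee_pos: [0.6356, 0.0337, 0.1021]
tcp_rot: [0.002, 0.709, -0.706, -0.001]
ft_force: [-0.7, 0.3, -0.7]
gripper_width: 0.0436
[0.63562322 0.03372645 0.10205521] 22.0
```

View pics/j2.png

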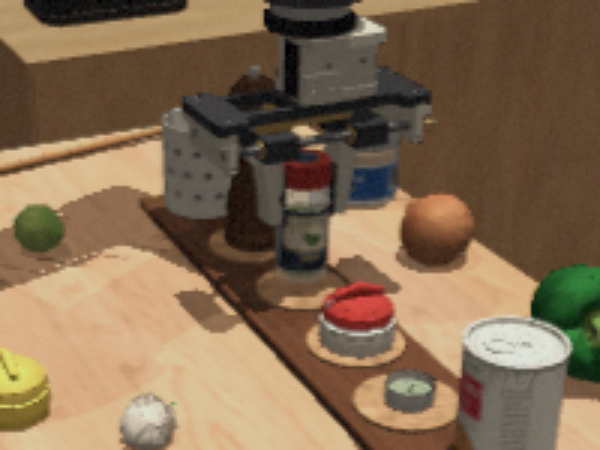

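The jar is upright above the second coaster (303,265). Lower, release and retreat.

```bash
python3 -m pendant '[[[1,0,-5],0,0.65],[[1,0,-9],0,0.65],[[1,0,-12],0,0.65],[[1,0,-13],0,0.65],[[1,0,-13],0,0.65]]'
python3 -m pendant '[[[0,0,0],0,0.65],[[0,0,0],0,0.3],[[0,0,0],0,0.2],[[0,0,0],0,0],[[0,0,0],0,0]]'
python3 -m pendant '[[[0,0,0],0,0],[[0,0,20],0,0],[[0,0,60],0,0],[[0,0,100],0,0],[[0,0,120],0,0]]'
python3 -m pendant '[[[-40,0,0],0,0],[[-80,0,0],0,0],[[-120,0,0],0,0],[[-160,0,0],0,0],[[-180,0,0],0,0]]'
python3 -m pendant '[[[0,40,40],0,0],[[0,80,60],0,0],[[0,130,60],0,0],[[0,180,60],0,0],[[0,230,60],0,0]]'
python3 -m pendant '[[[-40,40,0],0,0],[[-80,80,0],0,0],[[-120,120,0],0,0],[[-120,120,0],0,0],[[-120,120,0],0,0]]'
python3 - <<'E'
from cell import r
from h import *
print(r.read_state()["time_s"],r.read_state()["ee_pos"])
P=dict(mill=(.637,.1356,.04,.09),jar=(.637,.034,.1,.13),timer=(.633,-.069,.03,.06),candle=(.622,-.165,.024,.04))
s=r.snapshot("top");w=world(s);e=r.snapshot("side");we=world(e)
for k,(x,y,a,b) in P.items(): print(k,blob(w,(x,y),.04,a,b),blob(we,(x,y),.04,a,b))
print("mug",blob(w,(.645,.235),.08,.09,.107),blob(we,(.645,.235),.08,.09,.107))
cv2.imwrite("pics/end.png",np.hstack([cv2.resize(s["img"][100:250,180:480],(400,300))[...,::-1] if 0 else cv2.resize(s["img"][90:290,190:480],(435,300)),cv2.resize(e["img"][70:270,250:490],(360,300))])[...,::-1])
E
```

```text
time_s: 22.55
ee_pos: [0.6382, 0.0343, 0.0906]
tcp_rot: [0.0, 0.709, -0.705, -0.0]
ft_force: [0.5, 0.3, -1.0]
gripper_width: 0.0434
time_s: 23.05
ee_pos: [0.6384, 0.0344, 0.0907]
tcp_rot: [-0.0, 0.709, -0.705, 0.0]
ft_force: [0.7, 0.3, 0.6]
gripper_width: 0.0698
time_s: 23.55
ee_pos: [0.6397, 0.0344, 0.2147]
tcp_rot: [-0.002, 0.709, -0.705, 0.001]
ft_force: [0.6, 1.3, -0.1]
gripper_width: 0.0875
time_s: 24.05
ee_pos: [0.4554, 0.0338, 0.2107]
tcp_rot: [-0.0, 0.709, -0.705, -0.0]
ft_force: [1.3, 0.3, 1.0]
gripper_width: 0.0877
time_s: 24.55
ee_pos: [0.4579, 0.2654, 0.2714]
tcp_rot: [-0.001, 0.709, -0.705, -0.0]
ft_force: [1.4, 1.2, 0.6]
gripper_width: 0.0878
time_s: 25.05
ee_pos: [0.3364, 0.3853, 0.2707]
tcp_rot: [-0.0, 0.71, -0.704, -0.0]
ft_force: [0.1, -0.4, 0.3]
gripper_width: 0.0876
25.05 [0.33644753 0.38529707 0.27071117]
mill [0.6401, 0.1364, 0.0533, 0.07, 0.0899, 202.0] [0.6359, 0.128, 0.0485, 0.0664, 0.09, 297.0]
jar [0.6383, 0.035, 0.0448, 0.1248, 0.1289, 323.0] [0.6377, 0.03, 0.0488, 0.1201, 0.1275, 241.0]
timer [0.6303, -0.0691, 0.0609, 0.0536, 0.0599, 418.0] [0.6298, -0.0742, 0.0602, 0.0481, 0.06, 367.0]
candle [0.6244, -0.165, 0.0393, 0.0256, 0.0336, 109.0] [0.6245, -0.1679, 0.044, 0.0272, 0.0349, 139.0]
mug [0.6475, 0.2386, 0.1055, 0.1001, 0.107, 329.0] [0.6363, 0.2371, 0.0907, 0.0974, 0.1053, 205.0]
```

View pics/end.png

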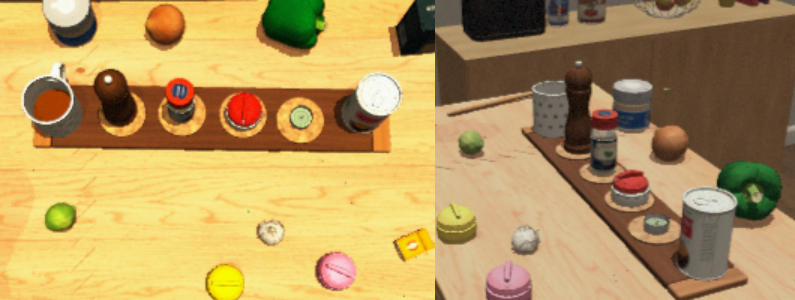

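All four stand upright on their coasters in order (top crop: mill (118,105), jar (180,103), timer (242,111), candle (300,118)). Handing in.

```bash
python3 -c "
from cell import r
print(r.job_done())"
```

```text
the job is handed in; nothing more can be done
None
```

The pepper mill, spice jar, timer and tea light now stand on the four coasters in that order, counted from the mug. I handed the job in at about 25 s of the 104 s allowed; the hand-in reports no verdict.

- **Centring:** in the last top view each thing was within about 4 mm of its coaster's centre; the limit is 15 mm.
- **Standing:** all four looked upright and flat on the cork in both views. I did not compute tilt angles.
- **Mug and gripper:** the mug showed no shift beyond measuring noise in the top view. The gripper was open and about 0.3 m from the nearest of the four. The highest wrist force I saw was about 11 N, as the timer touched down.
- **Disagreement:** the side camera's depth readings put things 3 to 8 mm lower in y than the top camera's. For the coaster centres, which I measured by casting rays instead, the two views agreed within about 2.5 mm.
- **Failed check:** in the mid-job check while I was over the jar, the arm hid the timer and candle from the top camera. The final check had a clear view of both.

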